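Stow the parts tin in its bay

TASK

Shut the lid of the parts tin with your fingertips, then push the tin along the shelf, in between the two guide rails of its bay and right up against the stop at the far end. The raw rail edges scratch paint, so line the tin up before it goes in: neither the tin nor your hand may touch either rail. Only push: do not pick the tin up, and leave the other parts on the shelf where they lie.

Things in the scene. Friction and masses are not known exactly. Their poses are not given: they have to be found in the camera images.
- tin: Loose green-painted tin parts box: 90 mm along its x, 120 mm along its y, 50 mm high (57 with the lid shut, flush with the walls), 0.4 to 0.7 kg; slides under a few newtons. Origin: centre of its underside; z up, x from its near side to its hinge side. Starts before the bay's mouth, hinge side towards the bay, up to 35 mm off the bay's centre line and 0.22 rad askew.
- lid (a joint): Angle of the tin's lid, rad: 0 shut, 1.57 upright, 2.05 leaning fully back. Starts at 1.6 to 2.0. Hinge axis: along the tin's y at the top of its +x wall (x 45 mm, 50 mm up). The lid, 90 x 120 x 7 mm, 60 g, swings with under 1 N; slight friction keeps it where left when near upright; swung over the tin below about 1 rad it drops shut by itself.
- lid_edge (a point): Middle of the lid's free edge, 90 mm from the hinge axis, halfway through the lid's thickness.
- bay: Where the tin is stowed, fixed: a lane on the bare shelf between two guide rails, closed by a stop. Origin: on the shelf in the middle of the open mouth, level with the rails' near ends; x points down the lane, away from the robot, y to the left. Clear width 142 mm, 71 mm either side of the centre line. With the tin home, the tin's origin is 105 mm down the lane.
- rail_left: Left guide rail, an aluminium angle 165 mm long, 18 mm high; inner face at y = +71 mm of the bay, outer foot edge at y = +89 mm. Fixed. Its origin is the bay's origin.
- rail_right: Right guide rail, the same mirrored: inner face at y = -71 mm, outer foot edge at y = -89 mm. Fixed. Its origin is the bay's origin.
- stop: Steel stop angle across the far end of the lane, 26 mm high, with two round rubber buffers (at y = -38 and +38 mm) whose faces are 150 mm from the mouth; the tin's far wall comes up against them. Fixed. Its origin is the bay's origin.
- door_hinge: Bystander, not to be moved: chrome butt hinge lying opened flat, 74 x 78 mm, 9 mm thick at the knuckle. Origin: centre of its underside.
- switch_plate: Bystander, not to be moved: square black bakelite switch plate lying face up, 86 x 86 x 10 mm, with a toggle standing to 27 mm. Origin: centre of its underside.
- reflector: Bystander, not to be moved: white plastic reflector cone standing on its wide end, 84 mm across at the foot, 62 mm high. Origin: centre of its underside.
- coin_bezel: Bystander, not to be moved: cast zinc coin slot bezel lying face up, 48 x 76 mm, 15 mm high. Origin: centre of its underside.
- screwdriver: Bystander, not to be moved: screwdriver lying on the shelf, about 200 mm long. Origin: near its middle, on the shelf under it.
- screw_jar: Bystander, not to be moved: glass jar with a steel cap, 52 mm across, 65 mm high. Origin: centre of its underside.
- lamp_holder: Bystander, not to be moved: white porcelain lamp holder, 52 mm across, 40 mm high. Origin: centre of its underside.
Not all that is in view belongs to the job. Leave any turquoise look-alike of the tin alone.

How it is judged:
By the outcome, as a careful person would: the job done as asked, in the order asked, and still so for the second after the job is handed in, with the robot touching nothing.
It also fails if it takes over 72 s, if anything falls off the work surface, if the arm or the gripper's body presses on something with over 40 N, if the wrist force passes 120 N, or if a joint passes its speed limit or range.

ROBOT

A 6-joint arm with a two-finger parallel gripper is mounted at the origin on the work surface. World frame = base frame: x ahead of the robot, y to its left, z up, the work surface at z = 0. Lengths are in m, angles in degrees, forces in N, time in s.
With the tool pointing down it reaches from about 0.375 to 0.9 m from the base axis. Payload 3.1 kg.
Tool frame: the origin (TCP) lies on the centre line of the jaws, within the pads' length; the fingertips stand 25 mm ahead of it and the grasp point (between the pads) lies 6 mm ahead of it; z points along the fingers, y is the line along which they close (so a half turn about z gives the same grasp; the last joint's range is limited). The gripper opens to 87 mm and grips with 3 to 60 N. Pads are 19 mm wide; open, the fingers measure 117 mm over their backs; the gripper's body (75 mm by 190 mm) begins 51 mm behind the grasp point.
Start: joints at [-86.946, 30.224, 82.088, -0, 67.689, -10.227], TCP at [0.144, -0.608, 0.248] pointing down, gripper open.
Joint ranges: [-176.69, 176.69], [-43.24, 126.21], [12.49, 139.97], [-82, 262], [0, 151.66], [-163.58, 163.58]. Speed limits (degrees/s): [159.86, 159.86, 180, 180, 180, 180].

INTERFACE

Orientations are given as a 3x3 rotation matrix whose columns are the frame's x, y, z axes.
In Python, from rig import read_state, capture, camera_params, hand_in gives the robot as it stands.
- The arm moves only by the tool apply_moves, never from a script. Its argument "rows" is a list of rows, each an object of numbers: "x", "y", "z": the shift along the tool's x, y, z in mm; "rx", "ry", "rz": the turn, a rotation vector about the tool's x, y, z in units of 6 degrees (1.0 is 6 degrees); "claw": the closure in counts, from 0 (fully open) to 255 (shut). A call has 1 to 10 rows; each row is the pose to reach, as a shift and turn from the pose commanded when the call began, along the tool's axes at that moment; what a row does not reach only later rows make up. A row lasts 1/8 s, in which the tool goes at most 62.5 mm and 10.7 degrees, less where a joint would pass 70% of its speed; a pose out of reach is approached as far as the arm can. A call with a gripper value outside its range is refused whole. The fingers move at their own pace and stop on an object; the grip force is fixed at half the most. Time passes only in rows, so rows that repeat a pose let the fingers close. It gives the time, the measured TCP pose, the force, the opening and the grip force at its end, in the units of the state.
- read_state(): the state, without advancing time (a new reading comes with each control period).
- capture(name): name is "scene" or "top" or "wrist"; returns (picture, depth): 384x512x3 uint8, red, green, blue; 384x512 float32, m along the optical axis (not along the pixel's ray), 0 where there is no reading.
- camera_params(name): a dict with "fx", "fy", "cx", "cy" (pixels), "xyz" and "orientation" of the camera in the world. Camera axes: x right, y up, looking along -z (the intrinsics and any distortion apply to the point x, -y, -z); pixel columns grow to the right and rows downward; lengths in m; the calibration is good to about 2 mm. A picture is of the moment at which its call begins: read the wrist's pose just before it. camera_params takes no time and is no camera call; for the wrist camera it gives the pose at the moment of the call.
- hand_in(): hands the job in; it is judged then, once.
The state is a dict: "time_s": time; "joint_positions": joint angles; "qvel": joint speeds; "tau": joint torques, N m; "position": TCP position; "tcp_rot": TCP orientation; "force": force on the tool from outside, world axes, zero at the start; "moment": the same for the moment, N m; "opening": opening from 0.0 (shut) to 1.0 (fully open); "grasp_force": force on a finger pad.
Only numpy, scipy, OpenCV 4.12 (cv2) and the standard library are available. Lean on these libraries where they do the work, as an engineer would, in place of code of your own. Each camera call takes 0.05 s, during which the arm holds its last target. There are 200 camera calls.

## Working session

There is one attempt and no reset: what is moved stays moved. The work goes in short steps, Python scripts to look and compute and a tool call to move; the robot and the scene stay as the last step left them, time stands still between calls to the robot, and variables do not carry over. Pictures are saved under pics/ and viewed, at most 10 in all, crops included, and the job is handed in when it is done.

Besides the shell and the picture viewer there is one more tool, called after ">>>" by a JSON object that holds its "api" and its "payload", one argument or row to a line. apply_moves: Moves the arm, as the interface text tells. Its arguments: {"type":"object","properties":{"rows":{"type":"array"}},"required":["rows"]}

```bash
ls; mkdir -p pics; python3 - <<'E'
from rig import *
import cv2,numpy as np
s=read_state();print(s)
a=[]
for n in("scene","top"):
    p,d=capture(n);np.savez(n+".npz",p=p,d=d);a.append(p);c=camera_params(n);print(n,c)
cv2.imwrite("pics/s.png",a[0][...,::-1]);cv2.imwrite("pics/t.png",a[1][...,::-1])
E
```

```text
pics
{'time_s': 0.0, 'joint_positions': array([-8.69469394e+01,  3.02772281e+01,  8.21567690e+01,  4.55036327e-04,
        6.76890353e+01, -1.02259808e+01]), 'qvel': array([-0.00379368, -0.02852233,  0.04638938, -0.07221751,  0.14938397,
        0.03469029]), 'tau': array([-6.10502630e-04, -4.40042102e+01, -1.76591331e+01,  6.32921909e-02,
        5.82708092e-02, -1.50316760e-04]), 'position': array([ 0.1435664 , -0.60758747,  0.24658809]), 'tcp_rot': array([[ 9.73263674e-01,  2.29690680e-01, -1.07030967e-04],
       [ 2.29690377e-01, -9.73261389e-01,  2.14466357e-03],
       [ 3.88440125e-04, -2.11190713e-03, -9.99997694e-01]]), 'force': array([-0.03678941,  0.47745853,  0.45444139]), 'moment': array([-0.00383065, -0.00953959,  0.01176624]), 'grasp_force': 0.0, 'opening': 1.000918619361918}
scene {'fx': 410.90735239993785, 'fy': 410.90735239993785, 'cx': 253.82246818642142, 'cy': 190.47014941890964, 'xyz': array([1.55411704, 0.1074197 , 0.81984338]), 'orientation': array([[-0.10333643, -0.60134146,  0.79228153],
       [ 0.99464491, -0.0610671 ,  0.08338055],
       [-0.00175784,  0.79665504,  0.60443168]])}
top {'fx': 492.28717954503463, 'fy': 492.28717954503463, 'cx': 249.83379340996328, 'cy': 197.2111068164466, 'xyz': array([ 0.21572518, -0.02027816,  1.59617528]), 'orientation': array([[ 0.06268278,  0.9770839 , -0.20341562],
       [-0.99803166,  0.06097514, -0.01465749],
       [-0.0019183 ,  0.203934  ,  0.97898276]])}
```

View pics/s.png

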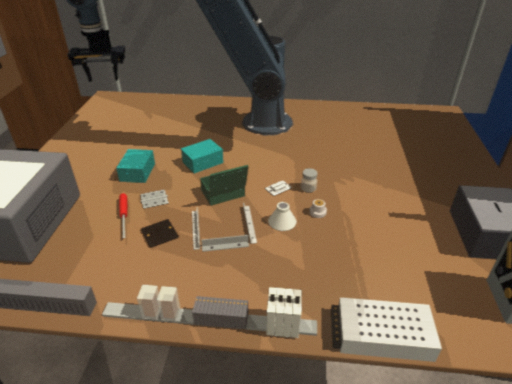

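View pics/t.png

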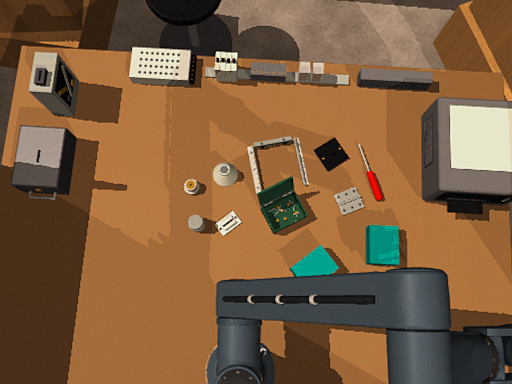

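The top view shows the tin (green, open) at about (283,208). The bay rails are at (253,165) and (299,160) and the stop at (273,141). There are turquoise look-alikes at (315,263) and (383,245), with the small parts lying around. Next I'll get rough positions.

```bash
cat > h.py <<'E'
import numpy as np, cv2
from rig import *
def rays(c,uv):
    uv=np.atleast_2d(np.asarray(uv,float))
    d=np.c_[(uv[:,0]-c["cx"])/c["fx"],-(uv[:,1]-c["cy"])/c["fy"],-np.ones(len(uv))]
    return d@np.array(c["orientation"]).T
def onz(c,uv,z):
    r=rays(c,uv); o=np.array(c["xyz"]); return o+r*((z-o[2])/r[:,2])[:,None]
def cloud(c,d):
    v,u=np.mgrid[:384,:512]; r=rays(c,np.c_[u.ravel(),v.ravel()])
    return (np.array(c["xyz"])+r*d.reshape(-1,1)).reshape(384,512,3)
def proj(c,P):
    q=(np.atleast_2d(P)-c["xyz"])@np.array(c["orientation"])
    return np.c_[c["cx"]-c["fx"]*q[:,0]/q[:,2],c["cy"]+c["fy"]*q[:,1]/q[:,2]]
def green(p):
    h=cv2.cvtColor(p,cv2.COLOR_RGB2HSV); return cv2.inRange(h,(62,90,20),(84,255,140))
E
python3 - <<'E'
from h import *
for n in("top","scene"):
    z=np.load(n+".npz");p,d=z["p"],z["d"];c=camera_params(n);P=cloud(c,d)
    h=cv2.cvtColor(p,cv2.COLOR_RGB2HSV)
    for q in ([(283,208),(280,190),(315,263),(383,245),(250,165),(299,160)] if n=="top" else [(225,185),(220,195),(202,155)]): print(n,q,h[q[1],q[0]],P[q[1],q[0]].round(3))
    g=green(p); k,l,st,ce=cv2.connectedComponentsWithStats(g)
    for i in range(1,k):
        if st[i,4]>60:
            m=(l==i)&(d>0);print(st[i],P[m].mean(0).round(3),np.percentile(P[m],[2,98],axis=0).round(3).tolist())
c=camera_params("top")
for nm,uv,z in [("railL near",(256,193),0),("railR near",(306,184),0),("stopL",(249,145),.02),("stopR",(296,138),.02),("refl",(225,174),.03),("lamp",(191,186),.03),("jar",(197,224),.05),("bezel",(228,223),.01),("hinge",(349,200),0),("switch",(332,153),0),("turqA corner",(318,249),.05),("turqB",(383,245),.05)]: print(nm,onz(c,uv,z).round(3))
p=np.load("top.npz")["p"];cv2.imwrite("pics/tc.png",cv2.resize(p[120:290,180:410],None,fx=3.4,fy=3.4,interpolation=cv2.INTER_CUBIC)[...,::-1])
E
```

```text
top (283, 208) [ 69 145  30] [ 0.517 -0.108  0.004]
top (280, 190) [ 71 124  39] [ 0.56  -0.091  0.079]
top (315, 263) [ 86 255 164] [ 0.34  -0.212  0.058]
top (383, 245) [ 86 255 141] [ 0.408 -0.421  0.064]
top (250, 165) [ 15 121 184] [ 0.658  0.01  -0.002]
top (299, 160) [ 19  48 181] [ 0.685 -0.153  0.   ]
[258 176  35  29 461] [ 0.554 -0.076  0.095] [[0.521, -0.125, 0.05], [0.587, -0.028, 0.14]]
[262 192  45  41 844] [ 0.501 -0.109  0.013] [[0.442, -0.171, -0.004], [0.558, -0.045, 0.053]]
scene (225, 185) [54 70 55] [ 0.562 -0.085  0.077]
scene (220, 195) [54 74 69] [ 0.553 -0.105  0.03 ]
scene (202, 155) [ 85 168 162] [ 0.37  -0.197  0.057]
[117 151  37  31 424] [ 0.458 -0.41   0.03 ] [[0.365, -0.463, 0.004], [0.478, -0.378, 0.057]]
[182 150  41  23 304] [ 0.369 -0.211  0.026] [[0.328, -0.273, 0.003], [0.402, -0.14, 0.056]]
railL near [[ 0.563 -0.016  0.   ]]
railR near [[ 0.604 -0.18   0.   ]]
stopL [[0.721 0.017 0.02 ]]
stopR [[ 0.755 -0.139  0.02 ]]
refl [[0.614 0.089 0.03 ]]
lamp [[0.567 0.197 0.03 ]]
jar [[0.44  0.165 0.05 ]]
bezel [[0.455 0.069 0.01 ]]
hinge [[ 0.558 -0.324  0.   ]]
switch [[ 0.717 -0.264  0.   ]]
turqA corner [[ 0.385 -0.221  0.05 ]]
turqB [[ 0.41  -0.424  0.05 ]]
```

View pics/tc.png

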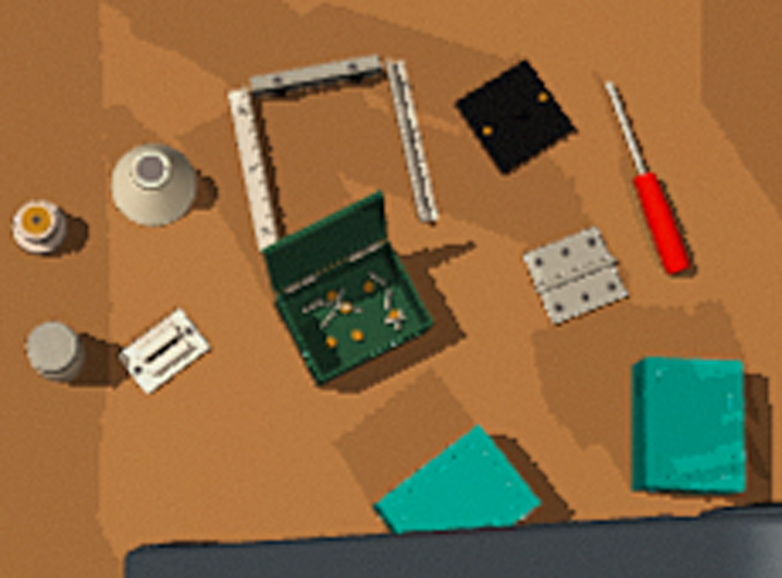

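The crop shows the left rail's near end at about (265,245), the right rail's near end at (430,220) and the stop along the top. The tin's near edge runs from (320,383) to (432,325), turned about 12° anticlockwise from the bay. The lid leans back towards the mouth. I'll move above the tin for a close look.

>>> {"api": "apply_moves", "payload": {
  "rows": [
    {"x":410,"y":-404,"z":-100},
    {"x":410,"y":-404,"z":-100},
    {"x":410,"y":-404,"z":-100},
    {"x":410,"y":-404,"z":-100},
    {"x":410,"y":-404,"z":-100},
    {"x":410,"y":-404,"z":-100},
    {"x":410,"y":-404,"z":-100},
    {"x":410,"y":-404,"z":-100},
    {"x":410,"y":-404,"z":-100},
    {"x":410,"y":-404,"z":-100}
  ]
}}

```text
validation failed for argument at $.ro...
```

```bash
python3 - <<'E'
from h import *
s=read_state();print(s["time_s"],s["position"],s["tcp_rot"].round(3).tolist())
c=camera_params("wrist");p,d=capture("wrist");print(c["xyz"],c["orientation"].round(3).tolist(),c["fx"],c["cx"],c["cy"]);np.savez("w.npz",p=p,d=d,**c)
cv2.imwrite("pics/w1.png",p[...,::-1])
E
```

```text
0.1 [ 0.1435522  -0.60764104  0.24666986] [[0.973, 0.23, -0.0], [0.23, -0.973, 0.002], [0.0, -0.002, -1.0]]
[ 0.21396511 -0.59054647  0.38278345] [[0.23, 0.939, 0.254], [-0.973, 0.222, 0.059], [-0.001, -0.261, 0.965]] 290.33858490672 253.30149910047325 188.83322727641863
```

View pics/w1.png

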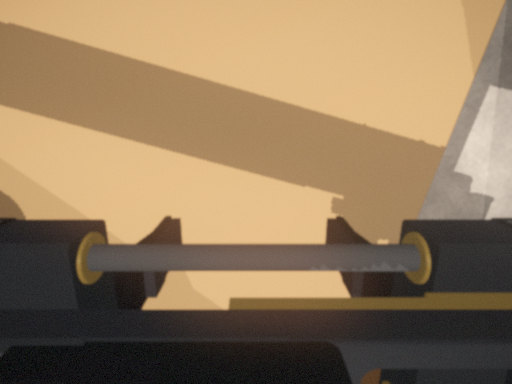

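The move was refused, probably because every key is required, so nothing has moved. The wrist picture shows only bare bench ahead of the fingers, which start at row 220.

>>> {"api": "apply_moves", "payload": {
  "rows": [
    {"x":380,"y":-404,"z":-110,"rx":0,"ry":0,"rz":0,"claw":0},
    {"x":380,"y":-404,"z":-110,"rx":0,"ry":0,"rz":0,"claw":0},
    {"x":380,"y":-404,"z":-110,"rx":0,"ry":0,"rz":0,"claw":0},
    {"x":380,"y":-404,"z":-110,"rx":0,"ry":0,"rz":0,"claw":0},
    {"x":380,"y":-404,"z":-110,"rx":0,"ry":0,"rz":0,"claw":0},
    {"x":380,"y":-404,"z":-110,"rx":0,"ry":0,"rz":0,"claw":0},
    {"x":380,"y":-404,"z":-110,"rx":0,"ry":0,"rz":0,"claw":0},
    {"x":380,"y":-404,"z":-110,"rx":0,"ry":0,"rz":0,"claw":0},
    {"x":380,"y":-404,"z":-110,"rx":0,"ry":0,"rz":0,"claw":0},
    {"x":380,"y":-404,"z":-110,"rx":0,"ry":0,"rz":0,"claw":0}
  ]
}}

```text
time_s: 1.4
position: [0.422, -0.1243, 0.3584]
tcp_rot: [[0.971, 0.237, 0.002], [0.237, -0.972, -0.0], [0.002, 0.001, -1.0]]
force: [-0.4, 0.0, -0.6]
opening: 1.005
grasp_force: 0.0
```

```bash
cat >> h.py <<'E'
def look(name,f):
    s=read_state();c=camera_params(name);p,d=capture(name)
    np.savez(f+".npz",p=p,d=d);np.save(f+"_c.npy",c,allow_pickle=True)
    cv2.imwrite("pics/"+f+".png",p[...,::-1]);return s,c,p,d
E
python3 - <<'E'
from h import *
s,c,p,d=look("wrist","w2");print(s["position"],c["xyz"])
E
```

```text
[ 0.42202719 -0.12425803  0.35838589] [ 0.49200102 -0.10634332  0.49458992]
```

View pics/w2.png

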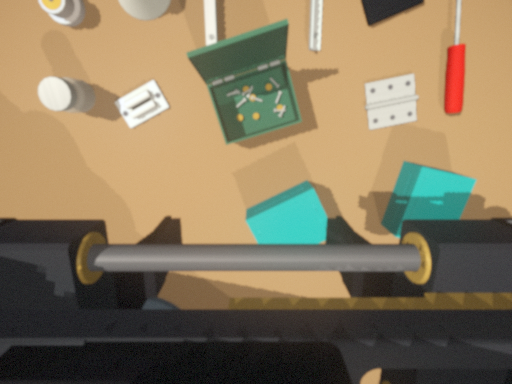

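The wrist view shows the tin's near rim from (228,142) to (300,121). The left rail's near end is at (211,44) and the right rail's at (316,50).

```bash
python3 - <<'E'
from h import *
for f,n,roi in (("w2","wrist",(180,0,345,60)),("top","top",(235,125,325,205))):
    z=np.load(f+".npz");p=z["p"];d=z["d"]
    c=np.load("w2_c.npy",allow_pickle=True).item() if n=="wrist" else camera_params("top")
    h=cv2.cvtColor(p,cv2.COLOR_RGB2HSV);x0,y0,x1,y1=roi
    m=np.zeros(p.shape[:2],np.uint8);m[y0:y1,x0:x1]=cv2.inRange(h,(0,0,110),(179,75,255))[y0:y1,x0:x1]
    k,l,st,_=cv2.connectedComponentsWithStats(m)
    for i in range(1,k):
        if st[i,4]>40:
            v,u=np.where(l==i);b=cv2.boxPoints(cv2.minAreaRect(np.c_[u,v].astype(np.float32)))
            print(n,st[i].tolist(),"\n px",b.round(1).tolist(),"\n z0",onz(c,b,0)[:,:2].round(4).tolist(),"\n z18",onz(c,b,.018)[:,:2].round(4).tolist())
    g=green(p)
    if n=="wrist":
        P=cloud(c,d);q=cv2.inRange(h,(60,60,20),(84,255,160));q[:, :185]=0;q[150:]=0
        k,l,st,_=cv2.connectedComponentsWithStats(q);print(st[st[:,4]>30].tolist())
        # near rim points: lowest green pixels per column
        R=[]
        for u in range(232,298,4):
            v=np.where(q[:,u])[0].max();R.append([u,v])
        E=onz(c,np.array(R)+[.0,.5],.05);print("rim z50",E[:,:2].round(4).tolist())
        a=np.polyfit(E[:,1],E[:,0],1);print("tin yaw from rim",np.degrees(np.arctan(-a[0])))
        for uv in [(228,142),(300,121),(290,68),(209,85),(190,53),(287,21)]:print(uv,onz(c,uv,.05).round(4),P[uv[1],uv[0]].round(3),"lid z.137",onz(c,uv,.137).round(4))
        L=P[30:70,215:280].reshape(-1,3);L=L[(L[:,2]>.06)&(L[:,2]<.15)];print(len(L));w=np.linalg.svd(L-L.mean(0),full_matrices=0)[2][2];print("lid normal",w,L.mean(0))
E
```

```text
wrist [186, 0, 103, 59, 1054] 
 px [[171.5, 10.800000190734863], [272.29998779296875, -23.799999237060547], [288.6000061035156, 23.799999237060547], [187.8000030517578, 58.400001525878906]] 
 z0 [[0.6046, 0.0478], [0.6849, -0.0889], [0.6299, -0.1292], [0.545, 0.0118]] 
 z18 [[0.6005, 0.0422], [0.6779, -0.0895], [0.6249, -0.1283], [0.543, 0.0075]]
wrist [308, 0, 16, 51, 681] 
 px [[307.3999938964844, 49.900001525878906], [309.6000061035156, -0.6000000238418579], [323.1000061035156, 0.0], [320.8999938964844, 50.5]] 
 z0 [[0.6015, -0.1676], [0.669, -0.151], [0.6731, -0.1709], [0.6057, -0.1883]] 
 z18 [[0.5976, -0.1654], [0.6626, -0.1494], [0.6665, -0.1685], [0.6016, -0.1853]]
[[0, 0, 512, 384, 193426], [189, 21, 98, 36, 502], [232, 56, 41, 18, 197], [221, 68, 79, 68, 2317], [223, 95, 19, 8, 82]]
rim z50 [[0.4975, -0.0736], [0.4975, -0.0797], [0.4851, -0.0886], [0.461, -0.1003], [0.4566, -0.1076], [0.4581, -0.1134], [0.4609, -0.1189], [0.4638, -0.1244], [0.4667, -0.1299], [0.4695, -0.1354], [0.4738, -0.1405], [0.4767, -0.146], [0.4795, -0.1514], [0.4824, -0.1569], [0.4866, -0.1619], [0.4
[... 1091 characters left out ...]
 -0.0005]]
top [294, 138, 15, 47, 195] 
 px [[293.29998779296875, 138.8000030517578], [298.3999938964844, 137.6999969482422], [308.3999938964844, 183.6999969482422], [303.20001220703125, 184.8000030517578]] 
 z0 [[0.7587, -0.1308], [0.7638, -0.1482], [0.6054, -0.1881], [0.6005, -0.1711]] 
 z18 [[0.7526, -0.1296], [0.7576, -0.1467], [0.601, -0.1862], [0.5962, -0.1694]]
top [247, 146, 14, 48, 260] 
 px [[246.8000030517578, 146.8000030517578], [252.5, 145.6999969482422], [261.5, 192.10000610351562], [255.8000030517578, 193.1999969482422]] 
 z0 [[0.7206, 0.0249], [0.7257, 0.0059], [0.567, -0.034], [0.5621, -0.0154]] 
 z18 [[0.7149, 0.0244], [0.7199, 0.0056], [0.5631, -0.0338], [0.5582, -0.0154]]
```

Estimates:
- **Bay:** origin about (0.584, -0.1015), yaw about 14°.
- **Tin:** centre about (0.506, -0.108), yaw about 29°, so roughly 13 mm left of the bay's centre line.
- **Lid:** about 1.8 rad, with its edge at (0.565, -0.071, 0.137).

I'll go behind the lid with the fingers closed.

>>> {"api": "apply_moves", "payload": {
  "rows": [
    {"x":62,"y":-10,"z":0,"rx":0,"ry":0,"rz":-1,"claw":255},
    {"x":124,"y":-20,"z":0,"rx":0,"ry":0,"rz":-2,"claw":255},
    {"x":185,"y":-29,"z":0,"rx":0,"ry":0,"rz":-2.7,"claw":255},
    {"x":190,"y":-29,"z":20,"rx":0,"ry":0,"rz":-2.7,"claw":255},
    {"x":190,"y":-29,"z":80,"rx":0,"ry":0,"rz":-2.7,"claw":255},
    {"x":190,"y":-29,"z":140,"rx":0,"ry":0,"rz":-2.7,"claw":255},
    {"x":190,"y":-29,"z":195,"rx":0,"ry":0,"rz":-2.7,"claw":255},
    {"x":190,"y":-29,"z":218,"rx":0,"ry":0,"rz":-2.7,"claw":255},
    {"x":190,"y":-29,"z":218,"rx":0,"ry":0,"rz":-2.7,"claw":255}
  ]
}}

```text
time_s: 2.58
position: [0.5967, -0.0575, 0.1367]
tcp_rot: [[0.872, 0.49, -0.007], [0.49, -0.872, 0.001], [-0.005, -0.004, -1.0]]
force: [0.0, 1.0, 0.5]
opening: 0.062
grasp_force: 0.0
```

>>> {"api": "apply_moves", "payload": {
  "rows": [
    {"x":-15,"y":0,"z":0,"rx":0,"ry":0,"rz":0,"claw":255},
    {"x":-28,"y":0,"z":0,"rx":0,"ry":0,"rz":0,"claw":255},
    {"x":-42,"y":0,"z":0,"rx":0,"ry":0,"rz":0,"claw":255},
    {"x":-56,"y":0,"z":0,"rx":0,"ry":0,"rz":0,"claw":255},
    {"x":-70,"y":0,"z":0,"rx":0,"ry":0,"rz":0,"claw":255},
    {"x":-84,"y":0,"z":0,"rx":0,"ry":0,"rz":0,"claw":255},
    {"x":-98,"y":0,"z":0,"rx":0,"ry":0,"rz":0,"claw":255},
    {"x":-112,"y":0,"z":0,"rx":0,"ry":0,"rz":0,"claw":255},
    {"x":-126,"y":0,"z":0,"rx":0,"ry":0,"rz":0,"claw":255},
    {"x":-130,"y":0,"z":0,"rx":0,"ry":0,"rz":0,"claw":255}
  ]
}}

```text
time_s: 3.82
position: [0.4847, -0.1202, 0.1395]
tcp_rot: [[0.871, 0.491, -0.001], [0.491, -0.871, 0.0], [-0.0, -0.001, -1.0]]
force: [0.2, 0.2, 0.1]
opening: 0.005
grasp_force: 0.0
```

>>> {"api": "apply_moves", "payload": {
  "rows": [
    {"x":-20,"y":-8,"z":-55,"rx":0,"ry":0,"rz":0.7,"claw":255},
    {"x":-40,"y":-16,"z":-110,"rx":0,"ry":0,"rz":1.4,"claw":255},
    {"x":-60,"y":-24,"z":-165,"rx":0,"ry":0,"rz":2.1,"claw":255},
    {"x":-75,"y":-31,"z":-215,"rx":0,"ry":0,"rz":2.7,"claw":255},
    {"x":-75,"y":-31,"z":-215,"rx":0,"ry":0,"rz":2.7,"claw":255}
  ]
}}

```text
time_s: 4.45
position: [0.4064, -0.1309, 0.3586]
tcp_rot: [[0.973, 0.229, 0.009], [0.229, -0.973, -0.006], [0.007, 0.007, -1.0]]
force: [-0.2, -0.2, -0.7]
opening: 0.006
grasp_force: 0.0
```

```bash
cat >> h.py <<'E'
BO=np.array([.584,-.1015]);BY=np.radians(14.1)
def bay(xy):
    c,s=np.cos(BY),np.sin(BY);return (np.asarray(xy)-BO)@np.array([[c,-s],[s,c]])
def tin(c,p,z=.057):
    "shut lid's top rectangle -> centre, yaw in the bay frame"
    h=cv2.cvtColor(p,cv2.COLOR_RGB2HSV);q=cv2.inRange(h,(58,60,15),(83,255,170))
    q=cv2.morphologyEx(q,cv2.MORPH_CLOSE,np.ones((3,3)))
    k,l,st,ce=cv2.connectedComponentsWithStats(q);i=1+np.argmax(st[1:,4])
    v,u=np.where(l==i);W=onz(c,np.c_[u,v],z)[:,:2].astype(np.float32)
    r=cv2.minAreaRect((W*1000).astype(np.float32));b=cv2.boxPoints(r)/1000
    return st[i].tolist(),np.round(r[1],1),bay(np.array(r[0])/1000).round(4),b.round(4),bay(b).round(4)
E
python3 - <<'E'
from h import *
s,c,p,d=look("wrist","w3");print(s["position"],s["time_s"])
print(tin(c,p))
P=cloud(c,d);st=tin(c,p)[0];v,u=st[1]+st[3]//2,st[0]+st[2]//2;print(P[v,u])
E
```

```text
[ 0.40635857 -0.13088716  0.358577  ] 4.45
([204, 49, 93, 83, 5024], array([ 85.9, 115.3]), array([-0.08  ,  0.0148]), array([[ 0.4365, -0.0788],
       [ 0.4951, -0.1781],
       [ 0.5691, -0.1345],
       [ 0.5105, -0.0352]], dtype=float32), array([[-0.1375,  0.0579],
       [-0.1049, -0.0527],
       [-0.0225, -0.0283],
       [-0.0552,  0.0823]]))
[ 0.50558805 -0.10469002  0.05592814]
```

View pics/w3.png

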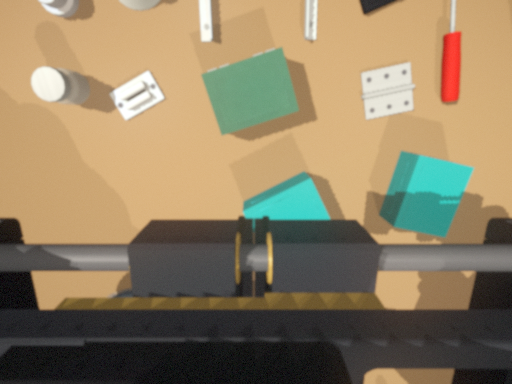

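The lid is shut: the green rectangle is centred at about (251,90), and depth puts its top at 0.056 m. A closed-finger push to the right on the front of the tin's left wall should fix both the yaw and the offset. I'll move there first.

>>> {"api": "apply_moves", "payload": {
  "rows": [
    {"x":40,"y":-40,"z":0,"rx":0,"ry":0,"rz":0,"claw":255},
    {"x":80,"y":-80,"z":0,"rx":0,"ry":0,"rz":-0.15,"claw":255},
    {"x":106,"y":-107,"z":30,"rx":0,"ry":0,"rz":-0.15,"claw":255},
    {"x":106,"y":-107,"z":90,"rx":0,"ry":0,"rz":-0.15,"claw":255},
    {"x":106,"y":-107,"z":150,"rx":0,"ry":0,"rz":-0.15,"claw":255},
    {"x":106,"y":-107,"z":210,"rx":0,"ry":0,"rz":-0.15,"claw":255},
    {"x":106,"y":-107,"z":265,"rx":0,"ry":0,"rz":-0.15,"claw":255},
    {"x":106,"y":-107,"z":295,"rx":0,"ry":0,"rz":-0.15,"claw":255},
    {"x":106,"y":-107,"z":308,"rx":0,"ry":0,"rz":-0.15,"claw":255},
    {"x":106,"y":-107,"z":308,"rx":0,"ry":0,"rz":-0.15,"claw":255}
  ]
}}

```text
time_s: 5.75
position: [0.483, -0.001, 0.0454]
tcp_rot: [[0.969, 0.245, -0.003], [0.245, -0.969, 0.001], [-0.002, -0.001, -1.0]]
force: [-0.1, -0.8, -0.2]
opening: 0.006
grasp_force: 0.0
```

>>> {"api": "apply_moves", "payload": {
  "rows": [
    {"x":0,"y":10,"z":-5,"rx":0,"ry":0,"rz":0,"claw":255},
    {"x":0,"y":17,"z":-5,"rx":0,"ry":0,"rz":0,"claw":255},
    {"x":0,"y":22,"z":-5,"rx":0,"ry":0,"rz":0,"claw":255},
    {"x":0,"y":27,"z":-5,"rx":0,"ry":0,"rz":0,"claw":255},
    {"x":0,"y":31,"z":-5,"rx":0,"ry":0,"rz":0,"claw":255},
    {"x":0,"y":35,"z":-5,"rx":0,"ry":0,"rz":0,"claw":255},
    {"x":0,"y":39,"z":-5,"rx":0,"ry":0,"rz":0,"claw":255},
    {"x":0,"y":42,"z":-5,"rx":0,"ry":0,"rz":0,"claw":255},
    {"x":0,"y":44,"z":-5,"rx":0,"ry":0,"rz":0,"claw":255},
    {"x":0,"y":44,"z":-5,"rx":0,"ry":0,"rz":0,"claw":255}
  ]
}}

```text
time_s: 7.0
position: [0.4937, -0.0429, 0.0518]
tcp_rot: [[0.97, 0.245, -0.002], [0.245, -0.97, 0.002], [-0.001, -0.002, -1.0]]
force: [-0.9, 5.4, 4.4]
opening: -0.001
grasp_force: 2.8
```

>>> {"api": "apply_moves", "payload": {
  "rows": [
    {"x":0,"y":-15,"z":0,"rx":0,"ry":0,"rz":0,"claw":255},
    {"x":-20,"y":-30,"z":-60,"rx":0,"ry":0,"rz":0,"claw":255},
    {"x":-40,"y":0,"z":-115,"rx":0,"ry":0,"rz":0,"claw":0},
    {"x":-60,"y":40,"z":-150,"rx":0,"ry":0,"rz":0,"claw":0},
    {"x":-75,"y":70,"z":-190,"rx":0,"ry":0,"rz":0,"claw":0},
    {"x":-80,"y":75,"z":-220,"rx":0,"ry":0,"rz":0,"claw":0},
    {"x":-80,"y":75,"z":-220,"rx":0,"ry":0,"rz":0,"claw":0},
    {"x":-80,"y":75,"z":-220,"rx":0,"ry":0,"rz":0,"claw":0}
  ]
}}

```text
time_s: 8.0
position: [0.4346, -0.1353, 0.2706]
tcp_rot: [[0.969, 0.245, -0.002], [0.245, -0.969, 0.001], [-0.001, -0.002, -1.0]]
force: [0.1, 0.5, -0.5]
opening: 0.605
grasp_force: 0.0
```

```bash
python3 - <<'E'
from h import *
s,c,p,d=look("wrist","w4");print(s["position"],s["time_s"],s["tcp_rot"].round(3).tolist())
print(tin(c,p))
h=cv2.cvtColor(p,cv2.COLOR_RGB2HSV);print(h[10,:,1].tolist()[150:360:6])
E
```

```text
[ 0.43456057 -0.13529381  0.27062107] 8.0 [[0.969, 0.245, -0.002], [0.245, -0.969, 0.001], [-0.001, -0.002, -1.0]]
([198, 60, 114, 99, 7673], array([ 86.8, 116.3]), array([-0.0827,  0.0013]), array([[ 0.4374, -0.0903],
       [ 0.4934, -0.1922],
       [ 0.5695, -0.1504],
       [ 0.5135, -0.0485]], dtype=float32), array([[-0.1395,  0.0466],
       [-0.11  , -0.0659],
       [-0.026 , -0.0439],
       [-0.0555,  0.0686]]))
[106, 105, 104, 101, 104, 101, 5, 8, 49, 107, 103, 106, 105, 107, 106, 107, 109, 105, 108, 114, 111, 108, 108, 108, 109, 109, 113, 78, 12, 11, 109, 109, 109, 108, 112]
```

View pics/w4.png

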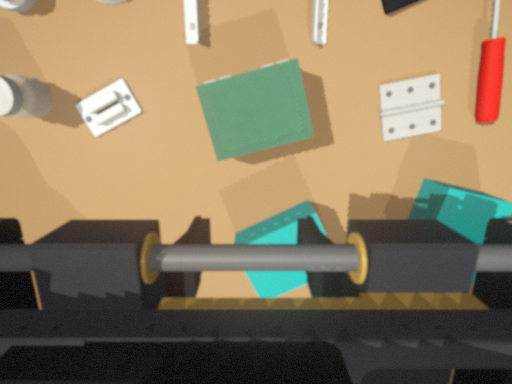

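The tin moved right and is now centred, but it's still about 14.6° askew. Its lid spans (198–312, 60–159) in the picture. Next I'll push from behind with the half-open fingers squared to the bay, so the left finger turns the tin until both touch. First I'll check the rails in this view and how much clearance there is to the turquoise look-alike.

```bash
python3 - <<'E'
from h import *
z=np.load("w4.npz");p=z["p"];d=z["d"];c=np.load("w4_c.npy",allow_pickle=True).item()
h=cv2.cvtColor(p,cv2.COLOR_RGB2HSV);m=cv2.inRange(h,(0,0,110),(179,60,255));m[48:]=0;m[:,:175]=0;m[:,335:]=0
k,l,st,_=cv2.connectedComponentsWithStats(m)
for i in range(1,k):
    if st[i,4]>100:
        v,u=np.where(l==i);b=cv2.boxPoints(cv2.minAreaRect(np.c_[u,v].astype(np.float32)));print(b.round(1).tolist(),bay(onz(c,b,0)[:,:2]).round(4).tolist(),bay(onz(c,b,.018)[:,:2]).round(4).tolist())
t=cv2.inRange(h,(85,120,40),(96,255,255));t[205:]=0;t[:,360:]=0
P=cloud(c,d)[(t>0)];P=P[(P[:,2]>.0)&(P[:,2]<.07)];B=bay(P[:,:2]);print("turq max bay x",np.percentile(B[:,0],99.5),B[B[:,0]>np.percentile(B[:,0],98)].mean(0),P[:,2].max())
for y0 in range(-90,20,10):
    s=(B[:,1]*1000>y0)&(B[:,1]*1000<y0+10)
    if s.any():print(y0,B[s,0].max().round(4))
E
```

```text
[[182.6999969482422, 0.0], [197.89999389648438, -0.6000000238418579], [199.8000030517578, 43.900001525878906], [184.5, 44.5]] [[0.0498, 0.0918], [0.0505, 0.073], [0.0005, 0.073], [-0.0003, 0.0926]] [[0.044, 0.088], [0.0447, 0.0699], [-0.0031, 0.07], [-0.0039, 0.0886]]
[[310.8999938964844, 43.5], [313.1000061035156, -0.699999988079071], [328.3999938964844, 0.0], [326.20001220703125, 44.29999923706055]] [[0.0012, -0.069], [0.051, -0.069], [0.0502, -0.0878], [0.0004, -0.0885]] [[-0.0024, -0.0657], [0.0451, -0.0657], [0.0444, -0.0838], [-0.0032, -0.0844]]
turq max bay x -0.2082087985095337 [-0.20819786 -0.07136888] 0.018469245889270736
-80 -0.2082
-70 -0.2096
```

Rails seen from the wrist agree with the bay frame to 2 mm, with the centre line at y ≈ +1.5 mm and the yaw matching. The turquoise box is at bay x < -0.208, so there's room to come down behind the tin.

>>> {"api": "apply_moves", "payload": {
  "rows": [
    {"x":-9,"y":2,"z":40,"rx":0,"ry":0,"rz":0,"claw":60},
    {"x":-9,"y":2,"z":100,"rx":0,"ry":0,"rz":0,"claw":60},
    {"x":-9,"y":2,"z":150,"rx":0,"ry":0,"rz":0,"claw":60},
    {"x":-9,"y":2,"z":190,"rx":0,"ry":0,"rz":0,"claw":60},
    {"x":-9,"y":2,"z":210,"rx":0,"ry":0,"rz":0,"claw":60},
    {"x":-9,"y":2,"z":219,"rx":0,"ry":0,"rz":0,"claw":60},
    {"x":-9,"y":2,"z":219,"rx":0,"ry":0,"rz":0,"claw":60}
  ]
}}

```text
time_s: 8.93
position: [0.4266, -0.1397, 0.0518]
tcp_rot: [[0.969, 0.246, -0.002], [0.246, -0.969, 0.001], [-0.002, -0.002, -1.0]]
force: [-0.6, 0.6, 0.7]
opening: 0.766
grasp_force: 0.0
```

>>> {"api": "apply_moves", "payload": {
  "rows": [
    {"x":6,"y":0,"z":0,"rx":0,"ry":0,"rz":0,"claw":60},
    {"x":11,"y":0,"z":0,"rx":0,"ry":0,"rz":0,"claw":60},
    {"x":15,"y":0,"z":0,"rx":0,"ry":0,"rz":0,"claw":60},
    {"x":19,"y":0,"z":0,"rx":0,"ry":0,"rz":0,"claw":60},
    {"x":23,"y":0,"z":0,"rx":0,"ry":0,"rz":0,"claw":60},
    {"x":27,"y":0,"z":0,"rx":0,"ry":0,"rz":0,"claw":60},
    {"x":31,"y":0,"z":0,"rx":0,"ry":0,"rz":0,"claw":60},
    {"x":34,"y":0,"z":0,"rx":0,"ry":0,"rz":0,"claw":60},
    {"x":37,"y":0,"z":0,"rx":0,"ry":0,"rz":0,"claw":60},
    {"x":37,"y":0,"z":0,"rx":0,"ry":0,"rz":0,"claw":60}
  ]
}}

```text
time_s: 10.18
position: [0.4639, -0.1316, 0.0526]
tcp_rot: [[0.97, 0.245, 0.002], [0.245, -0.97, -0.001], [0.001, 0.001, -1.0]]
force: [-2.5, 1.6, -0.6]
opening: 0.764
grasp_force: 0.8
```

```bash
python3 - <<'E'
from h import *
s,c,p,d=look("wrist","w5");print(tin(c,p))
s,c,p,d=look("top","t5");print(tin(c,p))
E
```

```text
([124, 21, 285, 214, 44455], array([ 89.5, 117.8]), array([-0.0643, -0.0065]), array([[ 0.4626, -0.081 ],
       [ 0.4985, -0.1932],
       [ 0.5838, -0.166 ],
       [ 0.5479, -0.0537]], dtype=float32), array([[-0.1127,  0.0494],
       [-0.1053, -0.0681],
       [-0.0159, -0.0625],
       [-0.0234,  0.0551]]))
([366, 227, 1, 35, 35], array([106.7,   0. ]), array([-0.2348, -0.2174]), array([[ 0.3559, -0.3703],
       [ 0.3559, -0.3703],
       [ 0.4626, -0.3688],
       [ 0.4626, -0.3688]], dtype=float32), array([[-0.2867, -0.2051],
       [-0.2867, -0.2051],
       [-0.1828, -0.2296],
       [-0.1828, -0.2296]]))
```

View pics/w5.png

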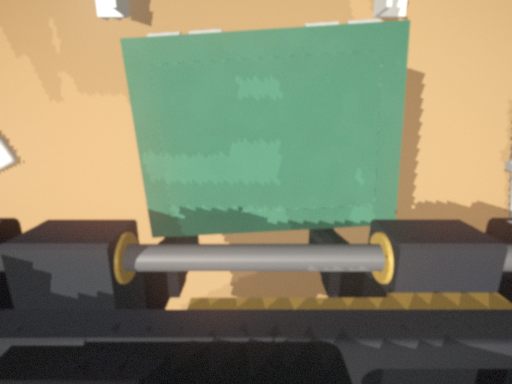

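Still about 3.6° askew and now 8 mm right of centre, with the front edge 16 mm short of the mouth. The rail ends show at (112,8) and (390,8). I'll square it with a flat two-finger push on its right wall, with the hand turned 90°.

>>> {"api": "apply_moves", "payload": {
  "rows": [
    {"x":-18,"y":0,"z":0,"rx":0,"ry":0,"rz":0,"claw":60},
    {"x":-20,"y":0,"z":-60,"rx":0,"ry":0,"rz":0,"claw":60},
    {"x":-20,"y":20,"z":-110,"rx":0,"ry":0,"rz":-1.7,"claw":138},
    {"x":-5,"y":50,"z":-120,"rx":0,"ry":0,"rz":-3.4,"claw":138},
    {"x":15,"y":80,"z":-120,"rx":0,"ry":0,"rz":-5.1,"claw":138},
    {"x":35,"y":105,"z":-120,"rx":0,"ry":0,"rz":-6.8,"claw":138},
    {"x":50,"y":110,"z":-120,"rx":0,"ry":0,"rz":-8.5,"claw":138},
    {"x":60,"y":110,"z":-120,"rx":0,"ry":0,"rz":-10.2,"claw":138},
    {"x":60,"y":110,"z":-120,"rx":0,"ry":0,"rz":-11.9,"claw":138},
    {"x":60,"y":110,"z":-120,"rx":0,"ry":0,"rz":-13.6,"claw":138}
  ]
}}

```text
time_s: 11.52
position: [0.5498, -0.2243, 0.173]
tcp_rot: [[-0.106, 0.994, 0.004], [0.994, 0.106, -0.002], [-0.003, 0.004, -1.0]]
force: [-0.4, -0.3, -0.3]
opening: 0.456
grasp_force: 0.0
```

>>> {"api": "apply_moves", "payload": {
  "rows": [
    {"x":0,"y":0,"z":20,"rx":0,"ry":0,"rz":-1.4,"claw":138},
    {"x":0,"y":0,"z":70,"rx":0,"ry":0,"rz":-1.4,"claw":138},
    {"x":0,"y":0,"z":105,"rx":0,"ry":0,"rz":-1.4,"claw":138},
    {"x":0,"y":0,"z":121,"rx":0,"ry":0,"rz":-1.4,"claw":138},
    {"x":0,"y":0,"z":121,"rx":0,"ry":0,"rz":-1.4,"claw":138}
  ]
}}

```text
time_s: 12.15
position: [0.5485, -0.2236, 0.051]
tcp_rot: [[-0.244, 0.97, 0.0], [0.97, 0.244, 0.0], [-0.0, 0.0, -1.0]]
force: [0.9, -0.1, 0.5]
opening: 0.463
grasp_force: 0.0
```

```bash
python3 - <<'E'
from h import *
s=read_state();print(s["position"],bay(s["position"][:2]),np.degrees(np.arctan2(s["tcp_rot"][1,0],s["tcp_rot"][0,0])))
s,c,p,d=look("wrist","w6");print(tin(c,p))
E
```

```text
[ 0.54846633 -0.2235999   0.05102567] [-0.06420848 -0.10976474] 104.15184634080995
([139, 0, 224, 178, 35940], array([88.3, 72.2]), array([-0.0624, -0.0295]), array([[ 0.4778, -0.124 ],
       [ 0.4992, -0.1929],
       [ 0.5836, -0.1666],
       [ 0.5621, -0.0977]], dtype=float32), array([[-0.1085,  0.0041],
       [-0.1045, -0.068 ],
       [-0.0163, -0.0631],
       [-0.0203,  0.009 ]]))
```

>>> {"api": "apply_moves", "payload": {
  "rows": [
    {"x":15,"y":0,"z":0,"rx":0,"ry":0,"rz":0,"claw":138},
    {"x":26,"y":0,"z":0,"rx":0,"ry":0,"rz":0,"claw":138},
    {"x":30,"y":0,"z":0,"rx":0,"ry":0,"rz":0,"claw":138},
    {"x":33,"y":0,"z":0,"rx":0,"ry":0,"rz":0,"claw":138},
    {"x":36,"y":0,"z":0,"rx":0,"ry":0,"rz":0,"claw":138},
    {"x":38,"y":0,"z":0,"rx":0,"ry":0,"rz":0,"claw":138},
    {"x":40,"y":0,"z":0,"rx":0,"ry":0,"rz":0,"claw":138},
    {"x":41,"y":0,"z":0,"rx":0,"ry":0,"rz":0,"claw":138},
    {"x":41,"y":0,"z":0,"rx":0,"ry":0,"rz":0,"claw":138}
  ]
}}

```text
time_s: 13.32
position: [0.5397, -0.1856, 0.0526]
tcp_rot: [[-0.246, 0.969, 0.004], [0.969, 0.246, -0.004], [-0.005, 0.003, -1.0]]
force: [0.0, -4.7, 3.4]
opening: 0.454
grasp_force: 2.4
```

```bash
python3 - <<'E'
from h import *
s=read_state();print(s["time_s"],bay(s["position"][:2]))
s,c,p,d=look("wrist","w7");print(tin(c,p))
s,c,p,d=look("top","t7");h=cv2.cvtColor(p,cv2.COLOR_RGB2HSV)
E
```

```text
13.325 [-0.06347832 -0.0707241 ]
([143, 0, 223, 238, 44303], array([ 88.4, 103.3]), array([-0.0608, -0.0069]), array([[ 0.4701, -0.0853],
       [ 0.4982, -0.1847],
       [ 0.5832, -0.1607],
       [ 0.5552, -0.0613]], dtype=float32), array([[-0.1065,  0.0434],
       [-0.1035, -0.0598],
       [-0.0152, -0.0573],
       [-0.0182,  0.046 ]]))
```

>>> {"api": "apply_moves", "payload": {
  "rows": [
    {"x":-20,"y":0,"z":0,"rx":0,"ry":0,"rz":0,"claw":138},
    {"x":-25,"y":0,"z":-60,"rx":0,"ry":0,"rz":0,"claw":100},
    {"x":-15,"y":-10,"z":-110,"rx":0,"ry":0,"rz":1.7,"claw":60},
    {"x":0,"y":-20,"z":-150,"rx":0,"ry":0,"rz":3.4,"claw":60},
    {"x":20,"y":-35,"z":-170,"rx":0,"ry":0,"rz":5.1,"claw":60},
    {"x":40,"y":-50,"z":-170,"rx":0,"ry":0,"rz":6.8,"claw":60},
    {"x":55,"y":-60,"z":-170,"rx":0,"ry":0,"rz":8.5,"claw":60},
    {"x":72,"y":-72,"z":-170,"rx":0,"ry":0,"rz":10.2,"claw":60},
    {"x":72,"y":-76,"z":-170,"rx":0,"ry":0,"rz":11.9,"claw":60},
    {"x":72,"y":-76,"z":-170,"rx":0,"ry":0,"rz":13.6,"claw":60}
  ]
}}

```text
time_s: 14.68
position: [0.4464, -0.1325, 0.2215]
tcp_rot: [[0.926, 0.378, -0.0], [0.378, -0.926, 0.001], [0.0, -0.001, -1.0]]
force: [-0.1, -0.2, 0.5]
opening: 0.761
grasp_force: 0.0
```

>>> {"api": "apply_moves", "payload": {
  "rows": [
    {"x":0,"y":0,"z":0,"rx":0,"ry":0,"rz":1.4,"claw":60},
    {"x":0,"y":0,"z":0,"rx":0,"ry":0,"rz":1.4,"claw":60},
    {"x":0,"y":0,"z":0,"rx":0,"ry":0,"rz":1.4,"claw":60}
  ]
}}

```text
time_s: 15.05
position: [0.4468, -0.1326, 0.2214]
tcp_rot: [[0.969, 0.246, -0.0], [0.246, -0.969, 0.001], [-0.0, -0.001, -1.0]]
force: [-0.4, -0.3, 0.5]
opening: 0.759
grasp_force: 0.0
```

```bash
python3 - <<'E'
from h import *
s=read_state();print(s["time_s"],bay(s["position"][:2]),s["position"][2],np.degrees(np.arctan2(s["tcp_rot"][1,0],s["tcp_rot"][0,0])))
s,c,p,d=look("wrist","w8");print(tin(c,p))
h=cv2.cvtColor(p,cv2.COLOR_RGB2HSV);m=cv2.inRange(h,(0,0,110),(179,60,255));m[60:]=0;m[:,:100]=0;m[:,420:]=0
k,l,st,_=cv2.connectedComponentsWithStats(m)
for i in range(1,k):
    if st[i,4]>60:
        v,u=np.where(l==i);b=cv2.boxPoints(cv2.minAreaRect(np.c_[u,v].astype(np.float32)));print(b.round(0).tolist(),bay(onz(c,b,0)[:,:2]).round(4).tolist())
E
```

```text
15.05 [-0.14066046  0.003304  ] 0.22143682466279152 14.265579394625089
([194, 54, 123, 94, 10811], array([ 87.6, 117.2]), array([-0.0611,  0.0013]), array([[ 0.4662, -0.0708],
       [ 0.4983, -0.1835],
       [ 0.5826, -0.1595],
       [ 0.5505, -0.0468]], dtype=float32), array([[-0.1067,  0.0585],
       [-0.1031, -0.0587],
       [-0.0155, -0.0559],
       [-0.0192,  0.0612]]))
[[173.0, 0.0], [190.0, -1.0], [192.0, 47.0], [175.0, 48.0]] [[0.0468, 0.0917], [0.0477, 0.073], [0.0005, 0.0727], [-0.0005, 0.0922]]
[[318.0, 46.0], [321.0, -1.0], [338.0, 0.0], [335.0, 47.0]] [[0.0016, -0.069], [0.0484, -0.0691], [0.0475, -0.0878], [0.0006, -0.0884]]
[[270.0, 54.0], [271.0, 48.0], [317.0, 52.0], [316.0, 58.0]] [[-0.0067, -0.0148], [-0.0005, -0.0153], [-0.0044, -0.0674], [-0.0107, -0.0672]]
[[193.0, 55.0], [237.0, 51.0], [237.0, 55.0], [193.0, 59.0]] [[-0.0078, 0.0729], [-0.0037, 0.023], [-0.0081, 0.0226], [-0.0123, 0.0727]]
```

View pics/w8.png

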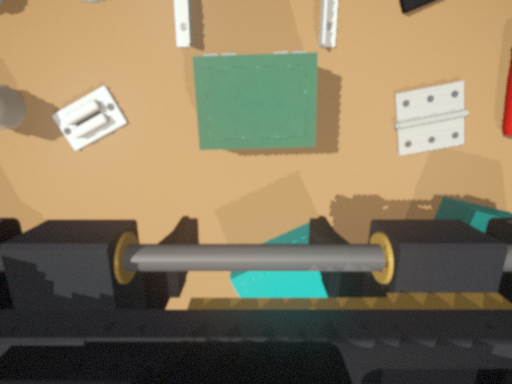

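Aligned: about 1.8° off and centred within 1 mm, with the lid at (194–317, 54–148) between the rail ends at (183,47) and (328,47). Coming down behind the tin to push it straight in.

>>> {"api": "apply_moves", "payload": {
  "rows": [
    {"x":0,"y":1.5,"z":50,"rx":0,"ry":0,"rz":0,"claw":60},
    {"x":0,"y":1.5,"z":100,"rx":0,"ry":0,"rz":0,"claw":60},
    {"x":0,"y":1.5,"z":145,"rx":0,"ry":0,"rz":0,"claw":60},
    {"x":0,"y":1.5,"z":170,"rx":0,"ry":0,"rz":0,"claw":60},
    {"x":12,"y":1.5,"z":170,"rx":0,"ry":0,"rz":0,"claw":60},
    {"x":20,"y":1.5,"z":170,"rx":0,"ry":0,"rz":0,"claw":60},
    {"x":26,"y":1.5,"z":170,"rx":0,"ry":0,"rz":0,"claw":60},
    {"x":32,"y":1.5,"z":170,"rx":0,"ry":0,"rz":0,"claw":60},
    {"x":36,"y":1.5,"z":170,"rx":0,"ry":0,"rz":0,"claw":60},
    {"x":38,"y":1.5,"z":170,"rx":0,"ry":0,"rz":0,"claw":60}
  ]
}}

```text
time_s: 16.35
position: [0.4825, -0.124, 0.0525]
tcp_rot: [[0.969, 0.246, -0.003], [0.246, -0.969, 0.001], [-0.003, -0.001, -1.0]]
force: [-6.7, -2.7, 4.7]
opening: 0.766
grasp_force: 3.3
```

```bash
python3 - <<'E'
from h import *
s=read_state();print(s["time_s"],bay(s["position"][:2]),s["position"][2],s["force"])
s,c,p,d=look("wrist","w9");print(tin(c,p))
E
```

```text
16.35 [-0.10389277  0.00286161] 0.0525140806582657 [-6.66347636 -2.72661757  4.66881752]
([124, 38, 276, 201, 40482], array([ 89.4, 117.2]), array([-0.0474,  0.0019]), array([[ 0.4799, -0.0654],
       [ 0.5086, -0.1789],
       [ 0.5953, -0.1571],
       [ 0.5666, -0.0435]], dtype=float32), array([[-0.0921,  0.0604],
       [-0.092 , -0.0567],
       [-0.0026, -0.0566],
       [-0.0027,  0.0605]]))
```

Yaw is 0 and the tin is centred. Pushing on in.

>>> {"api": "apply_moves", "payload": {
  "rows": [
    {"x":10,"y":0,"z":0,"rx":0,"ry":0,"rz":0,"claw":60},
    {"x":22,"y":0,"z":0,"rx":0,"ry":0,"rz":0,"claw":60},
    {"x":35,"y":0,"z":0,"rx":0,"ry":0,"rz":0,"claw":60},
    {"x":48,"y":0,"z":0,"rx":0,"ry":0,"rz":0,"claw":60},
    {"x":61,"y":0,"z":0,"rx":0,"ry":0,"rz":0,"claw":60},
    {"x":73,"y":0,"z":0,"rx":0,"ry":0,"rz":0,"claw":60},
    {"x":84,"y":0,"z":0,"rx":0,"ry":0,"rz":0,"claw":60},
    {"x":92,"y":0,"z":0,"rx":0,"ry":0,"rz":0,"claw":60},
    {"x":98,"y":0,"z":0,"rx":0,"ry":0,"rz":0,"claw":60},
    {"x":100,"y":0,"z":0,"rx":0,"ry":0,"rz":0,"claw":60}
  ]
}}

```text
time_s: 17.65
position: [0.58, -0.0998, 0.0523]
tcp_rot: [[0.969, 0.246, -0.002], [0.246, -0.969, 0.0], [-0.002, -0.001, -1.0]]
force: [-7.6, -2.5, 6.1]
opening: 0.767
grasp_force: 3.7
```

```bash
python3 - <<'E'
from h import *
s=read_state();print(s["time_s"],bay(s["position"][:2]),s["position"][2],s["force"])
s,c,p,d=look("wrist","w10");print(tin(c,p))
E
```

```text
17.65 [-0.00345667  0.0026378 ] 0.05226728875125931 [-7.63550255 -2.50952041  6.11385102]
([131, 37, 269, 202, 42069], array([ 89.5, 116.8]), array([0.0537, 0.0011]), array([[ 0.5787, -0.041 ],
       [ 0.6059, -0.1546],
       [ 0.6929, -0.1337],
       [ 0.6657, -0.0201]], dtype=float32), array([[ 0.0096,  0.06  ],
       [ 0.0083, -0.0568],
       [ 0.0978, -0.0578],
       [ 0.099 ,  0.0591]]))
```

>>> {"api": "apply_moves", "payload": {
  "rows": [
    {"x":8,"y":0,"z":0,"rx":0,"ry":0,"rz":0,"claw":60},
    {"x":17,"y":0,"z":0,"rx":0,"ry":0,"rz":0,"claw":60},
    {"x":26,"y":0,"z":0,"rx":0,"ry":0,"rz":0,"claw":60},
    {"x":34,"y":0,"z":0,"rx":0,"ry":0,"rz":0,"claw":60},
    {"x":40,"y":0,"z":0,"rx":0,"ry":0,"rz":0,"claw":60},
    {"x":44,"y":0,"z":0,"rx":0,"ry":0,"rz":0,"claw":60},
    {"x":47,"y":0,"z":0,"rx":0,"ry":0,"rz":0,"claw":60},
    {"x":49,"y":0,"z":0,"rx":0,"ry":0,"rz":0,"claw":60},
    {"x":50,"y":0,"z":0,"rx":0,"ry":0,"rz":0,"claw":60},
    {"x":51,"y":0,"z":0,"rx":0,"ry":0,"rz":0,"claw":60}
  ]
}}

```text
time_s: 18.95
position: [0.6292, -0.0875, 0.0521]
tcp_rot: [[0.969, 0.245, -0.003], [0.245, -0.969, 0.0], [-0.003, -0.001, -1.0]]
force: [-6.4, -0.9, 5.0]
opening: 0.767
grasp_force: 3.1
```

>>> {"api": "apply_moves", "payload": {
  "rows": [
    {"x":1,"y":0,"z":0,"rx":0,"ry":0,"rz":0,"claw":60},
    {"x":2,"y":0,"z":0,"rx":0,"ry":0,"rz":0,"claw":60}
  ]
}}

```text
time_s: 19.2
position: [0.6309, -0.087, 0.052]
tcp_rot: [[0.969, 0.246, -0.003], [0.246, -0.969, -0.0], [-0.003, -0.001, -1.0]]
force: [-7.3, -2.5, 4.7]
opening: 0.763
grasp_force: 4.0
```

Still at sliding force, so I'll continue in 1 mm steps.

>>> {"api": "apply_moves", "payload": {
  "rows": [
    {"x":1,"y":0,"z":0,"rx":0,"ry":0,"rz":0,"claw":60},
    {"x":2,"y":0,"z":0,"rx":0,"ry":0,"rz":0,"claw":60},
    {"x":2,"y":0,"z":0,"rx":0,"ry":0,"rz":0,"claw":60}
  ]
}}

```text
time_s: 19.58
position: [0.631, -0.087, 0.0521]
tcp_rot: [[0.969, 0.246, -0.007], [0.246, -0.969, -0.0], [-0.007, -0.001, -1.0]]
force: [-10.3, -3.7, 7.9]
opening: 0.764
grasp_force: 5.4
```

The TCP has stopped and the force is rising, so the tin is on the buffers. One firmer nudge, then back off.

>>> {"api": "apply_moves", "payload": {
  "rows": [
    {"x":1,"y":0,"z":0,"rx":0,"ry":0,"rz":0,"claw":60},
    {"x":2,"y":0,"z":0,"rx":0,"ry":0,"rz":0,"claw":60},
    {"x":2,"y":0,"z":0,"rx":0,"ry":0,"rz":0,"claw":60}
  ]
}}

```text
time_s: 19.95
position: [0.6311, -0.087, 0.0521]
tcp_rot: [[0.969, 0.246, -0.011], [0.246, -0.969, -0.001], [-0.011, -0.002, -1.0]]
force: [-14.1, -5.7, 10.0]
opening: 0.764
grasp_force: 7.5
```

>>> {"api": "apply_moves", "payload": {
  "rows": [
    {"x":-6,"y":0,"z":0,"rx":0,"ry":0,"rz":0,"claw":60},
    {"x":-20,"y":0,"z":0,"rx":0,"ry":0,"rz":0,"claw":60},
    {"x":-35,"y":0,"z":-40,"rx":0,"ry":0,"rz":0,"claw":60},
    {"x":-50,"y":0,"z":-90,"rx":0,"ry":0,"rz":0,"claw":60},
    {"x":-65,"y":0,"z":-140,"rx":0,"ry":0,"rz":0,"claw":60},
    {"x":-70,"y":0,"z":-170,"rx":0,"ry":0,"rz":0,"claw":60},
    {"x":-70,"y":0,"z":-170,"rx":0,"ry":0,"rz":0,"claw":60},
    {"x":-70,"y":0,"z":-170,"rx":0,"ry":0,"rz":0,"claw":60}
  ]
}}

```text
time_s: 20.95
position: [0.568, -0.1029, 0.2207]
tcp_rot: [[0.97, 0.245, -0.0], [0.245, -0.97, 0.0], [-0.0, -0.001, -1.0]]
force: [0.4, -0.5, -0.2]
opening: 0.765
grasp_force: 0.0
```

```bash
python3 - <<'E'
from h import *
s,c,p,d=look("wrist","w11");print(s["time_s"],tin(c,p))
E
```

```text
20.95 ([191, 4, 129, 102, 12473], array([ 88.6, 118.3]), array([0.1057, 0.0014]), array([[ 0.6285, -0.0281],
       [ 0.658 , -0.1427],
       [ 0.7438, -0.1207],
       [ 0.7143, -0.0061]], dtype=float32), array([[ 0.061 ,  0.0603],
       [ 0.0617, -0.058 ],
       [ 0.1503, -0.0575],
       [ 0.1497,  0.0608]]))
```

View pics/w11.png

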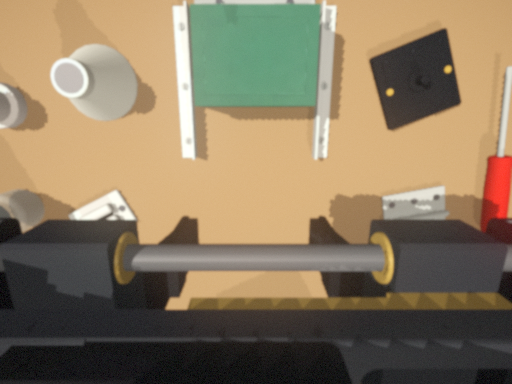

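The picture shows the tin home at (191–320, 4–106), lid shut and square between the rails. Its centre measures 105.7 mm down the lane, and the hand is clear of everything. Handing in.

```bash
python3 -c "
from rig import hand_in
print(hand_in())"
```

```text
the job is handed in; nothing more can be done
None
```

The job is handed in: the tin's lid is shut, and the tin sits square and centred between the rails, right up against the stop. It went in without my seeing any contact with either rail, and nothing else on the shelf was touched.

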